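Dock a loaded tube rack in the loading nest

ROBOT

A 7-joint arm with a two-finger parallel gripper is mounted at the origin on the work surface. World frame = base frame: x ahead of the robot, y to its left, z up, the work surface at z = 0. Lengths are in m, angles in rad, forces in N, time in s.
With the tool pointing down it reaches from about 0.425 to 0.925 m from the base axis. Payload 6.8 kg.
Tool frame: the origin (TCP) lies midway between the tips of the shut fingers; the grasp point (between the pads) lies 19 mm behind it; z points along the fingers, y is the direction in which the jaws open and shut (so a half turn about z gives the same grasp; the last joint's range is limited). The gripper opens to 85 mm and grips with 20 to 120 N. Pads are 22 mm wide; open, the fingers measure 114 mm over their backs; the gripper's body (76 mm by 85 mm) begins 54 mm behind the grasp point. The pads swing forward as they close: fully open they stand 13 mm farther back than shut.
Start: joints at [1.217, 0.477, 0.022, 1.555, -0.011, 1.109, -0.083], TCP at [0.164, -0.655, 0.231] pointing down, gripper open.
Joint ranges: [-2.96, 2.96], [-0.34, 2.1], [-1.41, 1.46], [0.24, 2.44], [-1.37, 4.51], [0.17, 1.92], [-2.96, 2.96]. Speed limits (rad/s): [2.39, 2.39, 3.14, 3.14, 3.14, 3.14, 3.14].

INTERFACE

Orientations are given as a unit quaternion [w, x, y, z].
In Python, from station import readout, eyes, ticket gives the robot as it stands. The module is installed in compiled form; this text tells all that it offers.
- The arm moves only by the shell command python3 -m crank 'ROWS' [FORCE]. ROWS is JSON, a list of rows, each an object of numbers: "jaw": the opening in per cent of the stroke, from 0 (shut) to 100 (fully open); "x", "y", "z": the shift along the tool's x, y, z in mm; "ax", "ay", "az": the turn, a rotation vector about the tool's x, y, z in degrees. In form: [{"jaw": .., "x": .., "y": .., "z": .., "ax": .., "ay": .., "az": ..}, ...]. A call has 1 to 12 rows; each row shifts and turns the commanded pose from where the row before left it, along the tool's axes as they then stand; what a row does not reach is not made up. A row lasts 1/8 s, in which the tool goes at most 62.5 mm and 10.7 degrees, less where a joint would pass 70% of its speed; a pose out of reach is approached as far as the arm can. A call with a gripper value outside its range is refused whole. The fingers move at their own pace and stop on an object; FORCE is the grip in N (left out, the last holds). Time passes only in rows, so rows that do not move let the fingers close. It gives the time, the measured TCP pose, the force and the opening at its end, in the units of the state.
- readout.get_obs(): the state, without advancing time (a new reading comes with each control period).
- eyes.read_camera(name): name is "scene" or "top" or "wrist"; returns (picture, depth): 400x640x3 uint8, red, green, blue; 400x640 float32, m along the optical axis (not along the pixel's ray), 0 where there is no reading.
- eyes.calibration(name): a dict with "fx", "fy", "cx", "cy" (pixels), "R" (3x3) and "t" (3): a world point X has camera coordinates R X + t. Camera axes: x right, y down, z forward; pixel columns grow to the right and rows downward; lengths in m; the calibration is good to about 2 mm. A picture is of the moment at which its call begins: read the wrist's pose just before it. calibration takes no time and is no camera call; for the wrist camera it gives the pose at the moment of the call.
- ticket.hand_in(): hands the job in, once; it reports no verdict.
The state is a dict: "t": time; "q": joint angles; "joint_vel": joint speeds; "joint_torque": joint torques, N m; "eef_pos": TCP position; "tool_rot": TCP orientation; "contact_force": force on the tool from outside, world axes, zero at the start; "torque": the same for the moment, N m; "gripper_width": opening from 0.0 (shut) to 1.0 (fully open).
Only numpy, scipy, OpenCV 4.12 (cv2) and the standard library are available. Lean on these libraries where they do the work, as an engineer would, in place of code of your own. Each camera call takes 0.05 s, during which the arm holds its last target. There are 200 camera calls.

TASK

Slide the blue tube rack with the yellow strip along the bench into the corner of the aluminium loading nest, until it sits squarely against both rails; its tubes are only loosely capped, so keep it flat on the bench and do not lift or tip it. Then, once it is home, swing the red latch arm fully shut across its front to lock it in, and let go of everything. Leave the purple rack and the other things on the bench where they are.

Things in the scene. Friction and masses are not known exactly. Their poses are not given: they have to be found in the camera images.
- blue_rack: Loose blue tube rack with many small pale tubes, to be moved. 86 mm along its x, 128 mm along its y, 40 mm high (46 mm with tubes), about 0.3 kg; slides with ordinary friction. Origin: centre of its underside. A yellow strip marks its +y end, which at the start faces world +y within 0.2 rad.
- nest: Fixed L of two aluminium rails, 26 mm high, 16 mm thick; no raised floor (a grey rectangle marks the spot). Its origin, at bench height, is where the blue rack's origin lies when home, frames parallel. Back rail: inner face x = +43 mm (away from the robot), y -66 to +80 mm. End rail: inner face y = +64 mm, x -63 to +59 mm. Open toward its -x (front) and -y. May be turned up to 0.15 rad.
- latch (a joint): Red locking arm on an upright hinge at the front of the end rail; rad. 0 = right out, pointing along nest -x turned 0.35 rad toward +y; 0.35 = along -x; closes counter-clockwise seen from above to its stop, 1.92 = shut: along nest -y, 2.5 mm before the docked rack's front face. Bar 12 mm wide, 14 to 28 mm above the bench, reaching 88 mm from the hinge. About 1 N moves the knob; stays put.
- latch_pivot (a point): Point on the hinge axis of the red latch arm, at nest x = -51.5 mm, y = +75 mm, 21 mm above the bench.
- latch_knob (a point): Centre of the upright red knob on the arm, 72 mm from the hinge axis: 16 mm diameter, standing from the bar's top (28 mm above the bench) up to 62 mm; this point is 44 mm above the bench.
- purple_rack: Loose purple rack of the same outer size (86 x 128 x 40 mm, 46 mm with tubes) with larger tubes and no strip: leave it alone. Origin: centre of its underside.
- tip_box: Loose orange tip box, 87 x 122 x 63 mm, a bystander. Origin: centre of its underside.
- tub: Loose white tub with a red label, 80 mm diameter, 130 mm high, a bystander. Origin: centre of its underside.
- buffer: Loose amber bottle, 56 mm diameter, 110 mm high, a bystander. Origin: centre of its underside.
- dish: Loose flat petri dish, 92 mm diameter, 16 mm high, a bystander. Origin: centre of its underside.
- cooler: Loose green cooler block, 80 x 90 x 50 mm, a bystander. Origin: centre of its underside.
- marker: Loose marker pen lying flat, 135 mm long along its x, 17 mm wide, 14 mm high, a bystander. Origin: bench height, near its middle.
- tank: Fixed blue clear gel tank, 260 mm along its x, 200 mm along its y, 112 mm high at its terminals, to the left of the nest. Origin: centre of its underside.
Things that resemble listed ones, but are neither listed nor needed, are in the scene too. What is shaped like the blue_rack but pink is not meant.

How it is judged:
By the outcome, as a careful person would: the job done as asked, in the order asked, and still so for the second after the job is handed in, with the robot touching nothing.
It also fails if it takes over 72 s, if anything falls off the work surface, if the arm or the gripper's body presses on something with over 40 N, if the wrist force passes 120 N, or if a joint passes its speed limit or range.

## Working session

There is one attempt and no reset: what is moved stays moved. The work goes in short steps, Python scripts to look and compute and a shell command to move; the robot and the scene stay as the last step left them, time stands still between calls to the robot, and variables do not carry over. Pictures are saved under pics/ and viewed, about 8 in all and at most 12, crops included, and the job is handed in when it is done.

```bash
mkdir -p pics
python3 - <<'E'
from station import readout, eyes
import cv2,numpy as np
o=readout.get_obs(); print({k:np.round(v,3).tolist() for k,v in o.items()})
for n in("scene","top"):
    p,d=eyes.read_camera(n); c=eyes.calibration(n)
    np.savez(f"{n}0.npz",p=p,d=d,**c); cv2.imwrite(f"pics/{n}0.png",p[:,:,::-1])
    print(n,{k:np.round(v,3).tolist() for k,v in c.items()})
E
```

```text
{'t': 0.0, 'q': [1.217, 0.478, 0.022, 1.556, -0.011, 1.109, -0.083], 'joint_vel': [0.002, -0.0, -0.0, -0.0, 0.0, -0.002, -0.001], 'joint_torque': [0.001, -59.644, 1.608, -28.119, 0.012, 0.009, -0.0], 'eef_pos': [0.164, -0.654, 0.23], 'tool_rot': [-0.001, 0.992, 0.123, -0.0], 'contact_force': [-0.117, 0.263, -0.204], 'torque': [0.034, -0.002, 0.001], 'gripper_width': 0.999}
scene {'fx': 422.022, 'fy': 422.022, 'cx': 310.105, 'cy': 200.665, 'R': [[-0.846, 0.533, -0.004], [0.453, 0.716, -0.531], [-0.28, -0.451, -0.847]], 't': [0.467, -0.204, 1.441]}
top {'fx': 510.62, 'fy': 510.62, 'cx': 322.226, 'cy': 195.479, 'R': [[-0.023, -1.0, 0.015], [-0.992, 0.021, -0.123], [0.122, -0.018, -0.992]], 't': [0.001, 0.563, 1.447]}
```

View pics/top0.png

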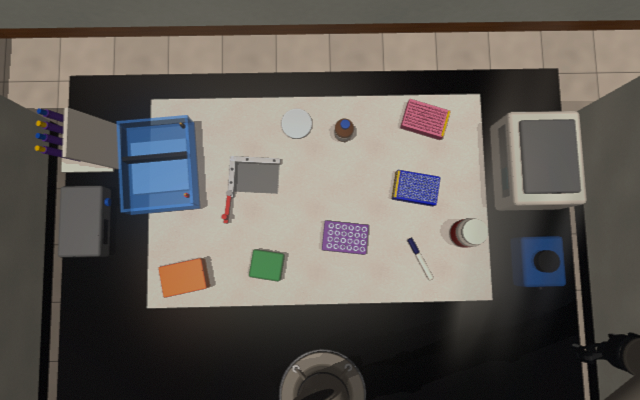

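View pics/scene0.png

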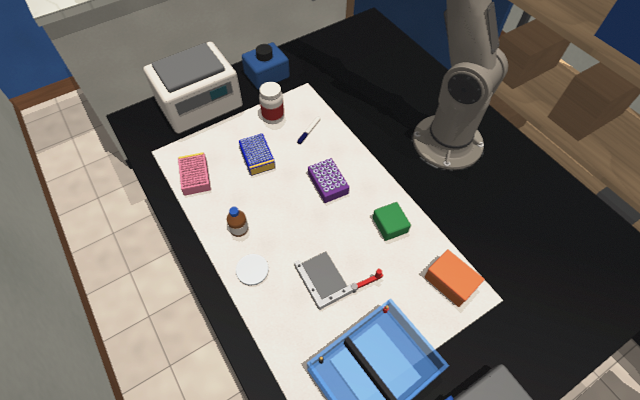

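The top view shows the robot at the bottom, with +x up and +y to the left. The rack candidates are:
- **Blue, (416,188):** fits the description, with its yellow strip at the left (+y) end.
- **Pink, (426,118):** a decoy, with its strip on the right.
- **Purple, (346,237):** no strip.

The nest's grey spot is near (257,178) and the red latch points down at (228,208).

```bash
cat > h.py <<'E'
import numpy as np,cv2
def ray(c,uv,z):
    uv=np.atleast_2d(np.asarray(uv,float)); R,t=c['R'],c['t']
    d=np.c_[(uv[:,0]-c['cx'])/c['fx'],(uv[:,1]-c['cy'])/c['fy'],np.ones(len(uv))]@R
    o=-R.T@t; s=(z-o[2])/d[:,2]; return (o+s[:,None]*d)[:,:2]
def proj(c,X):
    q=np.atleast_2d(X)@c['R'].T+c['t']; return np.c_[c['fx']*q[:,0]/q[:,2]+c['cx'],c['fy']*q[:,1]/q[:,2]+c['cy']]
def cloud(c,d,m):
    v,u=np.nonzero(m&(d>0)); z=d[v,u]
    P=np.c_[(u-c['cx'])/c['fx']*z,(v-c['cy'])/c['fy']*z,z]; return (P-c['t'])@c['R']
def hsv(p): return cv2.cvtColor(p,cv2.COLOR_RGB2HSV)
def blob(m,roi=None):
    m=m.astype(np.uint8)
    if roi is not None: k=np.zeros_like(m);k[roi[1]:roi[3],roi[0]:roi[2]]=1;m=m*k
    m=cv2.morphologyEx(m,cv2.MORPH_CLOSE,np.ones((3,3)))
    n,l,s,_=cv2.connectedComponentsWithStats(m); 
    return l==1+np.argmax(s[1:,4])
def rect(P):
    (c,(w,h),a)=cv2.minAreaRect((P*1000).astype(np.float32)); return np.round(c,1),np.round((w,h),1),round(a,2)
E
python3 - <<'E'
from h import *
for n,rb,rn in(("top",(390,165,445,210),(220,150,290,230)),("scene",(235,130,280,175),(290,245,390,310))):
    c=np.load(n+"0.npz");p,d=c['p'],c['d'];H=hsv(p)
    b=blob((H[...,0]>100)&(H[...,0]<130)&(H[...,1]>110)|(H[...,0]>18)&(H[...,0]<33)&(H[...,1]>140)&(H[...,2]>80),rb)
    Q=cloud(c,d,b); print(n,"blue zpct",np.percentile(Q[:,2],[5,50,90,98]).round(4),b.sum())
    T=Q[Q[:,2]>.033]; print(" top pts rect",rect(T[:,:2]))
    r=blob(((H[...,0]<6)|(H[...,0]>174))&(H[...,1]>150),rn); Q=cloud(c,d,r); print(" red",np.percentile(Q[:,2],[5,50,98]).round(3),rect(Q[:,:2]))
    K=Q[Q[:,2]>.045]; print(" knob",len(K),K.mean(0) if len(K) else "")
    g=blob((H[...,1]<40)&(H[...,2]>70)&(H[...,2]<160),rn); Q=cloud(c,d,g); print(" grey",g.sum(),np.percentile(Q[:,2],[5,50,95]).round(4),rect(ray(c,np.argwhere(g)[:,::-1],0)))
    k=np.zeros(d.shape,bool);k[rn[1]:rn[3],rn[0]:rn[2]]=1
    Q=cloud(c,d,k&~r); T=Q[(Q[:,2]>.02)&(Q[:,2]<.034)]; print(" rails",len(T),np.median(T[:,2]),rect(T[:,:2]))
    y=blob((H[...,0]>18)&(H[...,0]<33)&(H[...,1]>140),rb);Q=cloud(c,d,y);print(" yellow",Q.mean(0).round(3))
p=np.load("top0.npz")['p']
a=cv2.resize(p[90:265,320:460],None,fx=3,fy=3,interpolation=2);b=cv2.resize(p[145:240,210:295],None,fx=4,fy=4,interpolation=2)
o=np.zeros((525,420+340,3),np.uint8);o[:,:420]=a;o[:380,420:]=b;cv2.imwrite("pics/crop1.png",o[:,:,::-1])
E
```

```text
top blue zpct [0.0342 0.0427 0.0483 0.0512] 1256
 top pts rect (array([ 581.7, -284.8]), array([125.9,  86. ]), 79.13)
 red [0.024 0.029 0.064] (array([530.1, 265.5]), array([10.8, 76.9]), 82.93)
 knob 20 [0.50589756 0.26817144 0.06066703]
 grey 1594 [-0.004   0.0018  0.0257] (array([587.3, 191.7]), array([162.6, 193.1]), 87.16)
 rails 495 0.025934123139364437 (array([621.8, 230.8]), array([120.6, 239.4]), 48.08)
 yellow [ 0.595 -0.227  0.04 ]
scene blue zpct [0.0129 0.0407 0.0465 0.0488] 765
 top pts rect (array([ 582.4, -280. ]), array([130.7,  83.2]), 79.42)
 red [0.022 0.028 0.064] (array([530.2, 269.2]), array([13.4, 77. ]), 81.65)
 knob 30 [0.50750752 0.27322711 0.05700581]
 grey 1383 [-0.0026  0.0012  0.0236] (array([622.3, 189.5]), array([151.6, 122.4]), 85.86)
 rails 567 0.02550765921018987 (array([618.5, 236.9]), array([120.1, 244.5]), 47.78)
 yellow [ 0.593 -0.222  0.027]
```

View pics/crop1.png

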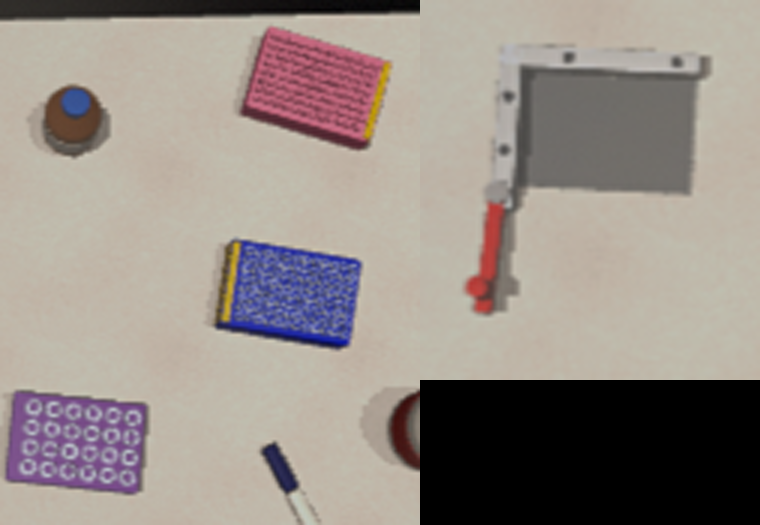

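Confirmed: the blue rack is at about (0.582, -0.283) with yaw about -0.19. Both views agree on its height, about 40 mm at the top and about 46 mm with tubes. Next I'll refine the nest's lines.

Run:
```python
from h import *
c=np.load("top0.npz");p,d=c['p'],c['d'];H=hsv(p)
g=blob((H[...,1]<45)&(H[...,2]>80)&(H[...,2]<135),(232,162,285,200))
P=ray(c,np.argwhere(g)[:,::-1],0); print("grey",g.sum(),rect(P))
for n,rn in(("top",(220,150,290,230)),("scene",(290,245,390,310))):
    c=np.load(n+"0.npz");p,d=c['p'],c['d'];H=hsv(p)
    m=np.zeros(d.shape,bool);m[rn[1]:rn[3],rn[0]:rn[2]]=1
    w=m&(H[...,1]<60)
    Q=cloud(c,d,w);Q=Q[(Q[:,2]>.018)&(Q[:,2]<.034)]
    B=Q[(Q[:,1]<.225)&(Q[:,1]>.13)&(Q[:,0]>.6)]; E=Q[(Q[:,0]<.625)&(Q[:,0]>.57)&(Q[:,1]>.22)]
    for nm,S in(("back",B),("end",E)):
        f=cv2.fitLine(S[:,:2].astype(np.float32),cv2.DIST_HUBER,0,.001,.001).ravel(); print(n,nm,len(S),f.round(4))
```

```text
grey 1364 (array([616.5, 183.3]), array([145.9, 111.3]), 88.87)
top back 182 [0.074  0.9973 0.6737 0.1764]
top end 114 [ 0.9947 -0.1026  0.5984  0.2549]
scene back 207 [0.0741 0.9973 0.6735 0.1788]
scene end 135 [ 0.9918 -0.1279  0.5975  0.2593]
```

```bash
python3 -m crank '[{"z":0,"az":-10},{"x":0,"y":0,"z":-30,"az":-10}]'
```

```text
schema error: expected keys jaw, x, y, z, ax, ay, az
```

The nest origin is about (0.623, 0.183) with yaw about -0.075. First move: go behind the rack's -y end while still high, then turn and descend.

```bash
python3 -m crank '[{"jaw":50,"x":45,"y":-16,"z":0,"ax":0,"ay":0,"az":0},{"jaw":50,"x":45,"y":-16,"z":0,"ax":0,"ay":0,"az":0},{"jaw":50,"x":45,"y":-16,"z":0,"ax":0,"ay":0,"az":0},{"jaw":50,"x":45,"y":-16,"z":0,"ax":0,"ay":0,"az":0},{"jaw":50,"x":45,"y":-16,"z":0,"ax":0,"ay":0,"az":0},{"jaw":50,"x":45,"y":-16,"z":0,"ax":0,"ay":0,"az":0},{"jaw":50,"x":45,"y":-16,"z":0,"ax":0,"ay":0,"az":0},{"jaw":50,"x":45,"y":-16,"z":0,"ax":0,"ay":0,"az":0},{"jaw":50,"x":45,"y":-16,"z":0,"ax":0,"ay":0,"az":0},{"jaw":50,"x":45,"y":-16,"z":0,"ax":0,"ay":0,"az":0},{"jaw":50,"x":0,"y":0,"z":0,"ax":0,"ay":0,"az":-9},{"jaw":50,"x":0,"y":0,"z":0,"ax":0,"ay":0,"az":-9}]'
python3 -m crank '[{"jaw":50,"x":0,"y":0,"z":0,"ax":0,"ay":0,"az":-9},{"jaw":50,"x":0,"y":0,"z":0,"ax":0,"ay":0,"az":-9},{"jaw":50,"x":0,"y":0,"z":0,"ax":0,"ay":0,"az":-10},{"jaw":50,"x":0,"y":0,"z":0,"ax":0,"ay":0,"az":-10},{"jaw":50,"x":0,"y":0,"z":0,"ax":0,"ay":0,"az":-9},{"jaw":50,"x":0,"y":0,"z":0,"ax":0,"ay":0,"az":0}]'
cat >> h.py <<'E'
from station import readout,eyes
from scipy.spatial.transform import Rotation as Ro
def pose():
    o=readout.get_obs(); q=o['tool_rot']; M=Ro.from_quat([q[1],q[2],q[3],q[0]]).as_matrix()
    return o['t'],np.array(o['eef_pos']),np.arctan2(M[1,0],M[0,0]),M,o
def to(xy,yawdeg,z):   # shift in tool axes (mm) and az (deg) to reach
    t,e,y,M,o=pose(); d=M.T@(np.array([*xy,z])-e)*1000
    print("t",round(t,2),"tcp",e.round(4),"yaw",round(np.degrees(y),2),"F",np.round(o['contact_force'],1),"w",round(o['gripper_width'],2)," -> shift",d.round(1),"az",round(np.degrees(y)-yawdeg,2))
E
python3 - <<'E'
from h import *
to((.561,-.390),79.1,.012)
p,d=eyes.read_camera("wrist");cv2.imwrite("pics/w1.png",p[:,:,::-1])
E
```

```text
t: 1.6
eef_pos: [0.5623, -0.3889, 0.2305]
tool_rot: [-0.0, 0.96, 0.28, -0.0]
contact_force: [-0.7, -0.8, 0.2]
gripper_width: 0.501
t: 2.35
eef_pos: [0.5614, -0.3901, 0.2307]
tool_rot: [-0.001, 0.772, 0.636, -0.0]
contact_force: [0.3, 0.5, 0.2]
gripper_width: 0.497
t 2.35 tcp [ 0.5614 -0.3901  0.2307] yaw 78.99 F [0.3 0.5 0.2] w 0.5  -> shift [-2.000e-01 -3.000e-01  2.187e+02] az -0.11
```

```bash
python3 -m crank '[{"jaw":50,"x":0,"y":0,"z":55,"ax":0,"ay":0,"az":0},{"jaw":50,"x":0,"y":0,"z":55,"ax":0,"ay":0,"az":0},{"jaw":50,"x":0,"y":0,"z":55,"ax":0,"ay":0,"az":0},{"jaw":50,"x":0,"y":0,"z":40,"ax":0,"ay":0,"az":0},{"jaw":50,"x":0,"y":0,"z":13,"ax":0,"ay":0,"az":0},{"jaw":50,"x":15,"y":0,"z":0,"ax":0,"ay":0,"az":0},{"jaw":50,"x":11,"y":0,"z":0,"ax":0,"ay":0,"az":0},{"jaw":50,"x":8,"y":-0.7,"z":0,"ax":0,"ay":0,"az":0},{"jaw":50,"x":10,"y":-0.9,"z":0,"ax":0,"ay":0,"az":0},{"jaw":50,"x":10,"y":-0.9,"z":0,"ax":0,"ay":0,"az":0}]'
python3 - <<'E'
from h import *
to((.6117,.1006),85.7,.012)
p,d=eyes.read_camera("wrist");cv2.imwrite("pics/w2.png",p[:,:,::-1])
p,d=eyes.read_camera("scene")
o=np.zeros((400,800,3),np.uint8);o[:,:400]=cv2.resize(cv2.imread("pics/w2.png"),(400,250))[np.r_[0:250,[249]*150]]
o[:,400:]=cv2.resize(p[80:230,190:340,::-1],(400,400));cv2.imwrite("pics/c2.png",o)
E
```

```text
t: 3.65
eef_pos: [0.5699, -0.3373, 0.0143]
tool_rot: [0.001, 0.772, 0.636, -0.0]
contact_force: [-0.3, -3.2, 2.6]
gripper_width: 0.5
t 3.65 tcp [ 0.5699 -0.3373  0.0143] yaw 79.02 F [-0.3 -3.2  2.6] w 0.5  -> shift [437.8 -42.4   1.6] az -6.68
```

View pics/c2.png

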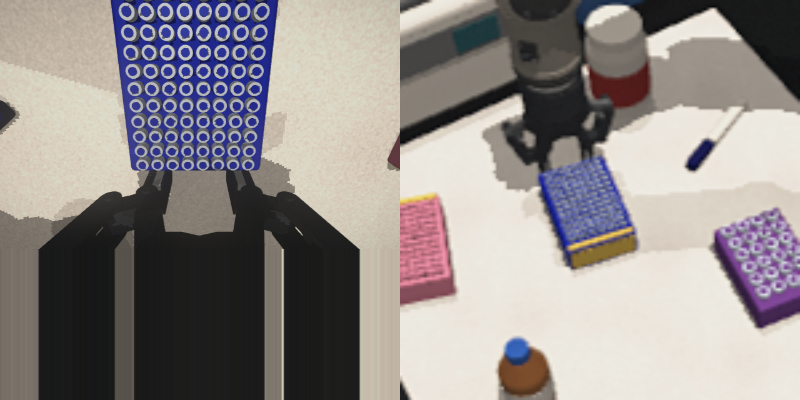

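The rack sits squarely against both fingers, and the wrist and scene views agree. I'll keep pushing with a slight turn.

```bash
python3 -m crank '[{"jaw":50,"x":15,"y":-1.4,"z":0,"ax":0,"ay":0,"az":-0.3},{"jaw":50,"x":15,"y":-1.4,"z":0,"ax":0,"ay":0,"az":-0.3},{"jaw":50,"x":15,"y":-1.3,"z":0,"ax":0,"ay":0,"az":-0.3},{"jaw":50,"x":15,"y":-1.2,"z":0,"ax":0,"ay":0,"az":-0.3},{"jaw":50,"x":15,"y":-1.1,"z":0,"ax":0,"ay":0,"az":-0.3},{"jaw":50,"x":15,"y":-1.1,"z":0,"ax":0,"ay":0,"az":-0.3},{"jaw":50,"x":15,"y":-1.0,"z":0,"ax":0,"ay":0,"az":-0.3},{"jaw":50,"x":15,"y":-0.9,"z":0,"ax":0,"ay":0,"az":-0.3},{"jaw":50,"x":15,"y":-0.8,"z":0,"ax":0,"ay":0,"az":-0.3},{"jaw":50,"x":15,"y":-0.8,"z":0,"ax":0,"ay":0,"az":-0.3},{"jaw":50,"x":15,"y":-0.7,"z":0,"ax":0,"ay":0,"az":-0.3},{"jaw":50,"x":15,"y":-0.6,"z":0,"ax":0,"ay":0,"az":-0.3}]'
cat >> h.py <<'E'
def rack(name="top"):
    p,d=eyes.read_camera(name);c=eyes.calibration(name);H=hsv(p)
    roi=np.zeros(d.shape,bool); A=cloud(c,d,d>0); v,u=np.nonzero(d>0)
    k=(A[:,0]>.48)&(A[:,0]<.75)&(A[:,1]>-.42)&(A[:,1]<.262)&(A[:,2]>.025)&(A[:,2]<.06); roi[v[k],u[k]]=1
    b=roi&((H[...,0]>100)&(H[...,0]<130)&(H[...,1]>110)|(H[...,0]>18)&(H[...,0]<33)&(H[...,1]>140)&(H[...,2]>80))
    b=blob(b); Q=cloud(c,d,b); Q=Q[(Q[:,2]>.033)]; print(name,"rack",b.sum(),rect(Q[:,:2]))
    return p,d,c
E
python3 - <<'E'
from h import *
to((.6117,.1006),85.7,.014)
rack("top");rack("scene")
E
```

```text
t: 5.25
eef_pos: [0.5864, -0.1559, 0.0133]
tool_rot: [-0.0, 0.751, 0.661, -0.0]
contact_force: [0.2, -5.0, 3.4]
gripper_width: 0.5
t 5.25 tcp [ 0.5864 -0.1559  0.0133] yaw 82.7 F [ 0.2 -5.   3.4] w 0.5  -> shift [257.6  -7.5  -0.7] az -3.0
top rack 953 (array([594.9, -81.9]), array([124.5,  85.5]), 82.55)
scene rack 877 (array([595.1, -76.2]), array([132.9,  84.4]), 82.6)
```

```bash
python3 -m crank '[{"jaw":50,"x":15,"y":-0.4,"z":0,"ax":0,"ay":0,"az":-0.3},{"jaw":50,"x":15,"y":-0.4,"z":0,"ax":0,"ay":0,"az":-0.3},{"jaw":50,"x":15,"y":-0.3,"z":0,"ax":0,"ay":0,"az":-0.3},{"jaw":50,"x":15,"y":-0.2,"z":0,"ax":0,"ay":0,"az":-0.3},{"jaw":50,"x":15,"y":-0.1,"z":0,"ax":0,"ay":0,"az":-0.3},{"jaw":50,"x":15,"y":-0.1,"z":0,"ax":0,"ay":0,"az":-0.3},{"jaw":50,"x":15,"y":0,"z":0,"ax":0,"ay":0,"az":-0.3},{"jaw":50,"x":15,"y":0,"z":0,"ax":0,"ay":0,"az":-0.3},{"jaw":50,"x":15,"y":0.1,"z":0,"ax":0,"ay":0,"az":-0.3},{"jaw":50,"x":10,"y":0.2,"z":0,"ax":0,"ay":0,"az":-0.3},{"jaw":50,"x":0,"y":0,"z":0,"ax":0,"ay":0,"az":0}]'
python3 - <<'E'
from h import *
to((.6117,.1006),85.7,.014)
p,d,c=rack("top");q,_,_=rack("scene")
w,_=eyes.read_camera("wrist")
o=np.zeros((600,800,3),np.uint8);o[:360,:360]=cv2.resize(p[140:230,215:305],(360,360))
o[:440,360:]=cv2.resize(q[220:320,270:370],(440,440));o[360:585,:360]=cv2.resize(w,(360,225))
cv2.imwrite("pics/c3.png",o[:,:,::-1])
E
```

```text
t: 6.72
eef_pos: [0.6007, -0.0109, 0.0135]
tool_rot: [-0.0, 0.733, 0.681, 0.001]
contact_force: [-0.1, 0.3, 0.2]
gripper_width: 0.506
t 6.72 tcp [ 0.6007 -0.0109  0.0135] yaw 85.78 F [-0.1  0.3  0.2] w 0.51  -> shift [112.1   2.8  -0.4] az 0.08
top rack 676 (array([605.5,  66.1]), array([123.1,  84.7]), 86.74)
scene rack 1069 (array([605.5,  67.4]), array([131.5,  85.1]), 86.32)
```

View pics/c3.png

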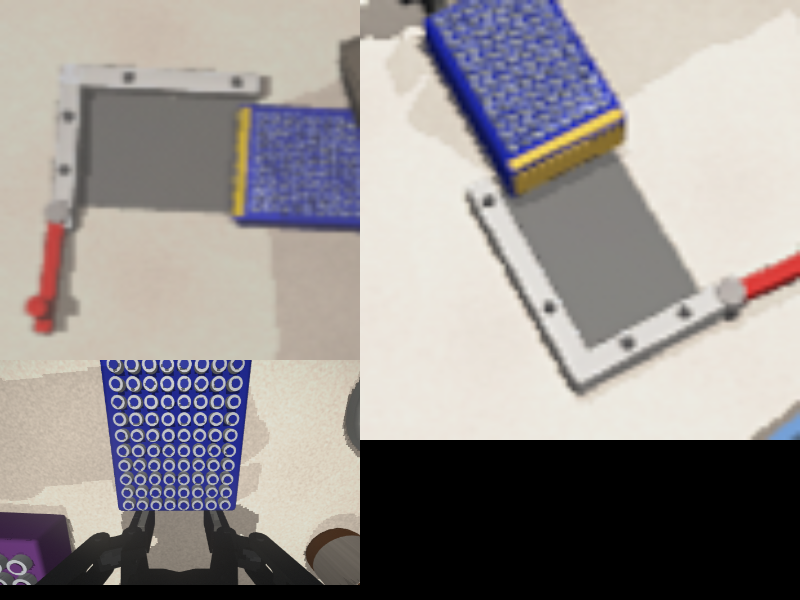

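The rack is parallel to the nest with about 8 mm of x gap and 117 mm to go in y. I'll push about 102 mm more, then do the sideways push.

```bash
python3 -m crank '[{"jaw":50,"x":15,"y":0.4,"z":0,"ax":0,"ay":0,"az":0},{"jaw":50,"x":15,"y":0.4,"z":0,"ax":0,"ay":0,"az":0},{"jaw":50,"x":15,"y":0.4,"z":0,"ax":0,"ay":0,"az":0},{"jaw":50,"x":15,"y":0.4,"z":0,"ax":0,"ay":0,"az":0},{"jaw":50,"x":15,"y":0.4,"z":0,"ax":0,"ay":0,"az":0},{"jaw":50,"x":14,"y":0.4,"z":0,"ax":0,"ay":0,"az":0},{"jaw":50,"x":10,"y":0.2,"z":0,"ax":0,"ay":0,"az":0},{"jaw":50,"x":0,"y":0,"z":0,"ax":0,"ay":0,"az":0}]'
python3 - <<'E'
from h import *
to((.6117,.1006),85.7,.014)
rack("top");rack("scene")
E
```

```text
t: 7.88
eef_pos: [0.6107, 0.0876, 0.0135]
tool_rot: [-0.0, 0.733, 0.681, 0.001]
contact_force: [0.4, 0.6, 0.4]
gripper_width: 0.501
t 7.88 tcp [0.6107 0.0876 0.0135] yaw 85.77 F [0.4 0.6 0.4] w 0.5  -> shift [13.1  0.  -0.5] az 0.07
top rack 602 (array([616.2, 170.3]), array([111.2,  85.8]), 87.68)
scene rack 1303 (array([615.7, 166.6]), array([129.8,  84.1]), 85.91)
```

```bash
python3 -m crank '[{"jaw":50,"x":-15,"y":0,"z":0,"ax":0,"ay":0,"az":0},{"jaw":50,"x":-25,"y":0,"z":0,"ax":0,"ay":0,"az":0},{"jaw":60,"x":0,"y":0,"z":-50,"ax":0,"ay":0,"az":0},{"jaw":60,"x":0,"y":0,"z":-50,"ax":0,"ay":0,"az":0},{"jaw":60,"x":40,"y":-28,"z":0,"ax":0,"ay":0,"az":0},{"jaw":60,"x":40,"y":-28,"z":0,"ax":0,"ay":0,"az":0},{"jaw":60,"x":39,"y":-29,"z":0,"ax":0,"ay":0,"az":0},{"jaw":60,"x":0,"y":0,"z":0,"ax":0,"ay":0,"az":9},{"jaw":60,"x":0,"y":0,"z":0,"ax":0,"ay":0,"az":9},{"jaw":60,"x":0,"y":0,"z":0,"ax":0,"ay":0,"az":9},{"jaw":60,"x":0,"y":0,"z":0,"ax":0,"ay":0,"az":9},{"jaw":60,"x":0,"y":0,"z":0,"ax":0,"ay":0,"az":9}]'
python3 -m crank '[{"jaw":60,"x":0,"y":0,"z":0,"ax":0,"ay":0,"az":9},{"jaw":60,"x":0,"y":0,"z":0,"ax":0,"ay":0,"az":9},{"jaw":60,"x":0,"y":0,"z":0,"ax":0,"ay":0,"az":9},{"jaw":60,"x":0,"y":0,"z":0,"ax":0,"ay":0,"az":9},{"jaw":60,"x":0,"y":0,"z":0,"ax":0,"ay":0,"az":9},{"jaw":60,"x":0,"y":0,"z":0,"ax":0,"ay":0,"az":0}]'
python3 - <<'E'
from h import *
to((.532,.1728),-4.3,.014); print(pose()[4]['q'])
p,d,c=rack("top");q,_,_=rack("scene")
w,_=eyes.read_camera("wrist")
o=np.zeros((600,800,3),np.uint8);o[:360,:360]=cv2.resize(p[140:230,215:305],(360,360))
o[:440,360:]=cv2.resize(q[220:320,270:370],(440,440));o[360:585,:360]=cv2.resize(w,(360,225))
cv2.imwrite("pics/c4.png",o[:,:,::-1])
E
```

```text
t: 9.48
eef_pos: [0.532, 0.1693, 0.1133]
tool_rot: [0.0, 0.939, 0.344, -0.0]
contact_force: [-0.1, -1.2, -1.1]
gripper_width: 0.604
t: 10.22
eef_pos: [0.5319, 0.1697, 0.1134]
tool_rot: [0.0, 0.999, -0.038, 0.0]
contact_force: [0.2, 0.2, -0.3]
gripper_width: 0.599
t 10.22 tcp [0.5319 0.1697 0.1134] yaw -4.33 F [ 0.2  0.2 -0.3] w 0.6  -> shift [-0.2 -3.2 99.4] az -0.03
[-0.39907673  0.43031861 -0.02759223  1.93993244  0.01756014  0.77163981
 -2.08314999]
top rack 438 (array([615. , 145.2]), array([89. , 84.2]), 84.82)
scene rack 1303 (array([615.4, 166.8]), array([128.3,  85.1]), 86.21)
```

View pics/c4.png

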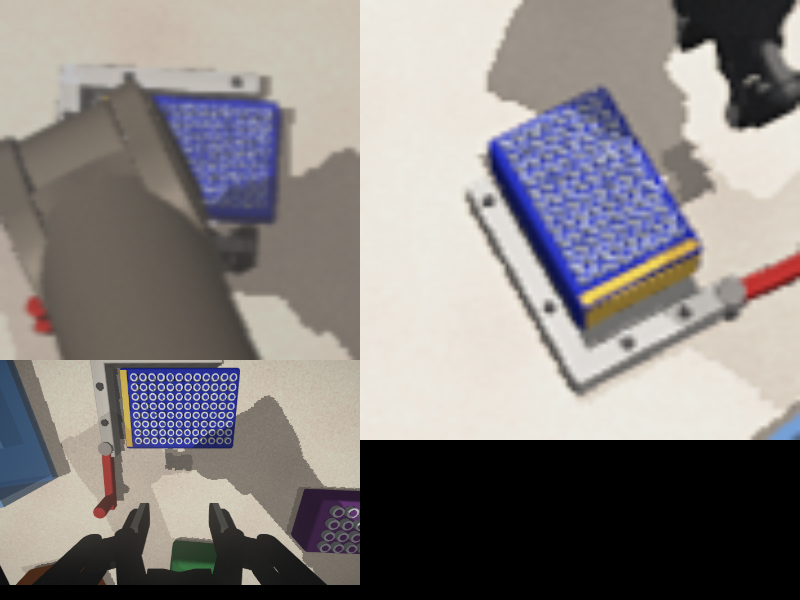

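```bash
python3 -m crank '[{"jaw":60,"x":0,"y":-3,"z":50,"ax":0,"ay":0,"az":0},{"jaw":60,"x":0,"y":0,"z":37,"ax":0,"ay":0,"az":0},{"jaw":60,"x":0,"y":0,"z":12,"ax":0,"ay":0,"az":0},{"jaw":60,"x":12,"y":0,"z":0,"ax":0,"ay":0,"az":0},{"jaw":60,"x":8,"y":0,"z":0,"ax":0,"ay":0,"az":0},{"jaw":60,"x":5,"y":0,"z":0,"ax":0,"ay":0,"az":0},{"jaw":60,"x":3,"y":0,"z":0,"ax":0,"ay":0,"az":0},{"jaw":60,"x":2,"y":0,"z":0,"ax":0,"ay":0,"az":0},{"jaw":60,"x":2,"y":0,"z":0,"ax":0,"ay":0,"az":0},{"jaw":60,"x":1,"y":0,"z":0,"ax":0,"ay":0,"az":0}]'
python3 -c "
from h import *
to((.532,.1728),-4.3,.014);rack('scene')"
```

```text
t: 11.62
eef_pos: [0.5642, 0.1718, 0.0142]
tool_rot: [0.0, 0.999, -0.037, -0.001]
contact_force: [-4.5, 1.1, 2.8]
gripper_width: 0.601
t 11.62 tcp [0.5642 0.1718 0.0142] yaw -4.3 F [-4.5  1.1  2.8] w 0.6  -> shift [-32.2   1.4   0.2] az 0.0
scene rack 1210 (array([618.9, 166.4]), array([128.9,  84.2]), 86.2)
```

```bash
R='x'; python3 -m crank '[{"jaw":60,"x":1,"y":0,"z":0,"ax":0,"ay":0,"az":0},{"jaw":60,"x":1,"y":0,"z":0,"ax":0,"ay":0,"az":0},{"jaw":60,"x":1,"y":0,"z":0,"ax":0,"ay":0,"az":0},{"jaw":60,"x":0,"y":0,"z":0,"ax":0,"ay":0,"az":0}]'
python3 -m crank '[{"jaw":60,"x":0.7,"y":0,"z":0,"ax":0,"ay":0,"az":0},{"jaw":60,"x":0,"y":0,"z":0,"ax":0,"ay":0,"az":0}]'
python3 -m crank '[{"jaw":60,"x":0.7,"y":0,"z":0,"ax":0,"ay":0,"az":0},{"jaw":60,"x":0,"y":0,"z":0,"ax":0,"ay":0,"az":0}]'
python3 -c "
from h import *
to((.532,.1728),-4.3,.014);rack('scene')"
```

```text
t: 12.18
eef_pos: [0.5671, 0.1714, 0.0142]
tool_rot: [0.0, 0.999, -0.038, -0.001]
contact_force: [-5.3, 0.7, 3.1]
gripper_width: 0.602
t: 12.42
eef_pos: [0.5672, 0.1714, 0.0142]
tool_rot: [0.0, 0.999, -0.038, -0.001]
contact_force: [-7.7, -0.6, 4.8]
gripper_width: 0.599
t: 12.68
eef_pos: [0.5672, 0.1713, 0.0141]
tool_rot: [0.0, 0.999, -0.037, -0.002]
contact_force: [-8.5, 0.1, 6.9]
gripper_width: 0.599
t 12.68 tcp [0.5672 0.1713 0.0141] yaw -4.3 F [-8.5  0.1  6.9] w 0.6  -> shift [-35.2   1.2   0.2] az 0.0
scene rack 1204 (array([621.7, 165.8]), array([128.3,  85.2]), 85.03)
```

Force is rising with no further motion, so the rack is on the back rail. Next, back round to the -y end for the final push along the rail.

```bash
python3 -m crank '[{"jaw":60,"x":-12,"y":0,"z":0,"ax":0,"ay":0,"az":0},{"jaw":60,"x":-20,"y":0,"z":0,"ax":0,"ay":0,"az":0},{"jaw":50,"x":0,"y":0,"z":-50,"ax":0,"ay":0,"az":0},{"jaw":50,"x":0,"y":0,"z":-50,"ax":0,"ay":0,"az":0},{"jaw":50,"x":29,"y":35,"z":0,"ax":0,"ay":0,"az":0},{"jaw":50,"x":29,"y":35,"z":0,"ax":0,"ay":0,"az":0},{"jaw":50,"x":29,"y":36,"z":0,"ax":0,"ay":0,"az":0},{"jaw":50,"x":0,"y":0,"z":0,"ax":0,"ay":0,"az":-9},{"jaw":50,"x":0,"y":0,"z":0,"ax":0,"ay":0,"az":-9},{"jaw":50,"x":0,"y":0,"z":0,"ax":0,"ay":0,"az":-9},{"jaw":50,"x":0,"y":0,"z":0,"ax":0,"ay":0,"az":-9},{"jaw":50,"x":0,"y":0,"z":0,"ax":0,"ay":0,"az":-9}]'
python3 -m crank '[{"jaw":50,"x":0,"y":0,"z":0,"ax":0,"ay":0,"az":-9},{"jaw":50,"x":0,"y":0,"z":0,"ax":0,"ay":0,"az":-9},{"jaw":50,"x":0,"y":0,"z":0,"ax":0,"ay":0,"az":-9},{"jaw":50,"x":0,"y":0,"z":0,"ax":0,"ay":0,"az":-9},{"jaw":50,"x":0,"y":0,"z":0,"ax":0,"ay":0,"az":-9},{"jaw":50,"x":0,"y":0,"z":0,"ax":0,"ay":0,"az":0}]'
python3 - <<'E'
from h import *
to((.6137,.0613),85.7,.014)
p,d,c=rack("top");rack("scene")
w,_=eyes.read_camera("wrist")
o=np.zeros((400,760,3),np.uint8);o[:360,:360]=cv2.resize(p[140:230,215:305],(360,360))
o[:250,360:]=cv2.resize(w,(400,250))
cv2.imwrite("pics/c5.png",o[:,:,::-1])
E
```

```text
t: 14.22
eef_pos: [0.6167, 0.0612, 0.1145]
tool_rot: [0.0, 0.937, 0.35, 0.001]
contact_force: [0.4, 0.7, 0.3]
gripper_width: 0.502
t: 14.98
eef_pos: [0.6165, 0.0611, 0.1143]
tool_rot: [0.0, 0.734, 0.679, 0.001]
contact_force: [-0.4, 0.2, -0.1]
gripper_width: 0.495
t 14.97 tcp [0.6165 0.0611 0.1143] yaw 85.56 F [-0.4  0.2 -0.1] w 0.5  -> shift [ -0.   -3.  100.3] az -0.14
top rack 711 (array([621.6, 162.9]), array([126.7,  84.7]), 85.51)
scene rack 1261 (array([622.2, 167.1]), array([128.6,  84.5]), 85.69)
```

View pics/c5.png

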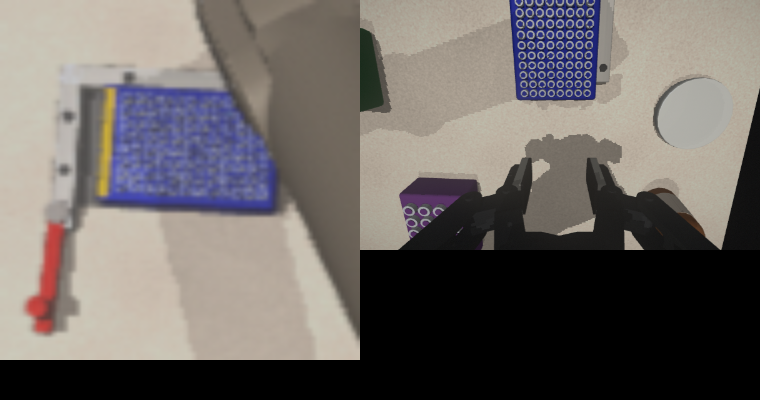

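```bash
python3 -m crank '[{"jaw":50,"x":0,"y":-3,"z":50,"ax":0,"ay":0,"az":0},{"jaw":50,"x":0,"y":0,"z":38,"ax":0,"ay":0,"az":0},{"jaw":50,"x":0,"y":0,"z":12,"ax":0,"ay":0,"az":0},{"jaw":50,"x":14,"y":0,"z":0,"ax":0,"ay":0,"az":0},{"jaw":50,"x":11,"y":0,"z":0,"ax":0,"ay":0,"az":0},{"jaw":50,"x":6,"y":0,"z":0,"ax":0,"ay":0,"az":0},{"jaw":50,"x":5,"y":0,"z":0,"ax":0,"ay":0,"az":0},{"jaw":50,"x":4,"y":0,"z":0,"ax":0,"ay":0,"az":0},{"jaw":50,"x":3,"y":0,"z":0,"ax":0,"ay":0,"az":0},{"jaw":50,"x":1,"y":0,"z":0,"ax":0,"ay":0,"az":0}]'
python3 -m crank '[{"jaw":50,"x":1,"y":0,"z":0,"ax":0,"ay":0,"az":0},{"jaw":50,"x":1,"y":0,"z":0,"ax":0,"ay":0,"az":0},{"jaw":50,"x":0,"y":0,"z":0,"ax":0,"ay":0,"az":0}]'
python3 -c "
from h import *
to((.6137,.0613),85.7,.014);rack('scene')"
```

```text
t: 16.38
eef_pos: [0.6165, 0.1055, 0.0144]
tool_rot: [0.0, 0.733, 0.68, 0.0]
contact_force: [1.4, -4.2, 2.9]
gripper_width: 0.498
t: 16.75
eef_pos: [0.6165, 0.1069, 0.0142]
tool_rot: [0.0, 0.733, 0.68, -0.0]
contact_force: [-0.5, -4.8, 3.3]
gripper_width: 0.506
t 16.75 tcp [0.6165 0.1069 0.0142] yaw 85.66 F [-0.5 -4.8  3.3] w 0.51  -> shift [-45.7   0.7   0.3] az -0.04
scene rack 1341 (array([622.9, 184.6]), array([129.3,  83.8]), 85.72)
```

```bash
python3 -m crank '[{"jaw":50,"x":1,"y":0,"z":0,"ax":0,"ay":0,"az":0},{"jaw":50,"x":0,"y":0,"z":0,"ax":0,"ay":0,"az":0}]'
python3 -m crank '[{"jaw":50,"x":1,"y":0,"z":0,"ax":0,"ay":0,"az":0},{"jaw":50,"x":0,"y":0,"z":0,"ax":0,"ay":0,"az":0}]'
python3 -m crank '[{"jaw":50,"x":1,"y":0,"z":0,"ax":0,"ay":0,"az":0},{"jaw":50,"x":0,"y":0,"z":0,"ax":0,"ay":0,"az":0}]'
```

```text
t: 17.05
eef_pos: [0.6165, 0.1069, 0.0142]
tool_rot: [0.001, 0.734, 0.68, -0.001]
contact_force: [-1.0, -6.5, 4.4]
gripper_width: 0.498
t: 17.3
eef_pos: [0.6165, 0.1069, 0.0142]
tool_rot: [0.001, 0.734, 0.679, -0.002]
contact_force: [0.2, -9.5, 6.0]
gripper_width: 0.498
t: 17.55
eef_pos: [0.6164, 0.1069, 0.0142]
tool_rot: [0.001, 0.734, 0.679, -0.002]
contact_force: [-1.0, -9.8, 6.2]
gripper_width: 0.501
```

The tool stopped against the end rail. I'll return to the front, look, then press once more on +x.

```bash
python3 -m crank '[{"jaw":50,"x":-8,"y":0,"z":0,"ax":0,"ay":0,"az":0},{"jaw":50,"x":-25,"y":0,"z":0,"ax":0,"ay":0,"az":0},{"jaw":60,"x":0,"y":0,"z":-50,"ax":0,"ay":0,"az":0},{"jaw":60,"x":0,"y":0,"z":-50,"ax":0,"ay":0,"az":0},{"jaw":60,"x":36,"y":-30,"z":0,"ax":0,"ay":0,"az":0},{"jaw":60,"x":36,"y":-30,"z":0,"ax":0,"ay":0,"az":0},{"jaw":60,"x":36,"y":-30,"z":0,"ax":0,"ay":0,"az":0},{"jaw":60,"x":0,"y":0,"z":0,"ax":0,"ay":0,"az":9},{"jaw":60,"x":0,"y":0,"z":0,"ax":0,"ay":0,"az":9},{"jaw":60,"x":0,"y":0,"z":0,"ax":0,"ay":0,"az":9},{"jaw":60,"x":0,"y":0,"z":0,"ax":0,"ay":0,"az":9},{"jaw":60,"x":0,"y":0,"z":0,"ax":0,"ay":0,"az":9}]'
python3 -m crank '[{"jaw":60,"x":0,"y":0,"z":0,"ax":0,"ay":0,"az":9},{"jaw":60,"x":0,"y":0,"z":0,"ax":0,"ay":0,"az":9},{"jaw":60,"x":0,"y":0,"z":0,"ax":0,"ay":0,"az":9},{"jaw":60,"x":0,"y":0,"z":0,"ax":0,"ay":0,"az":9},{"jaw":60,"x":0,"y":0,"z":0,"ax":0,"ay":0,"az":9},{"jaw":60,"x":0,"y":0,"z":0,"ax":0,"ay":0,"az":0}]'
python3 - <<'E'
from h import *
to((.5332,.1825),-4.3,.014)
q,_,c=rack("scene")
w,_=eyes.read_camera("wrist")
o=np.zeros((400,800,3),np.uint8);o[:400,:400]=cv2.resize(q[220:320,270:370],(400,400))
o[:300,400:]=cv2.resize(w[:240,130:450],(400,300))
cv2.imwrite("pics/c6.png",o[:,:,::-1])
E
```

```text
t: 19.05
eef_pos: [0.5319, 0.1937, 0.114]
tool_rot: [-0.001, 0.938, 0.346, 0.0]
contact_force: [0.4, -0.2, -0.8]
gripper_width: 0.604
t: 19.8
eef_pos: [0.532, 0.1935, 0.114]
tool_rot: [-0.0, 0.999, -0.036, -0.0]
contact_force: [0.8, 0.7, 0.3]
gripper_width: 0.599
t 19.8 tcp [0.532  0.1935 0.114 ] yaw -4.14 F [0.8 0.7 0.3] w 0.6  -> shift [  2.   10.9 100. ] az 0.16
scene rack 1323 (array([622.3, 185.2]), array([128.4,  84.4]), 85.38)
```

View pics/c6.png

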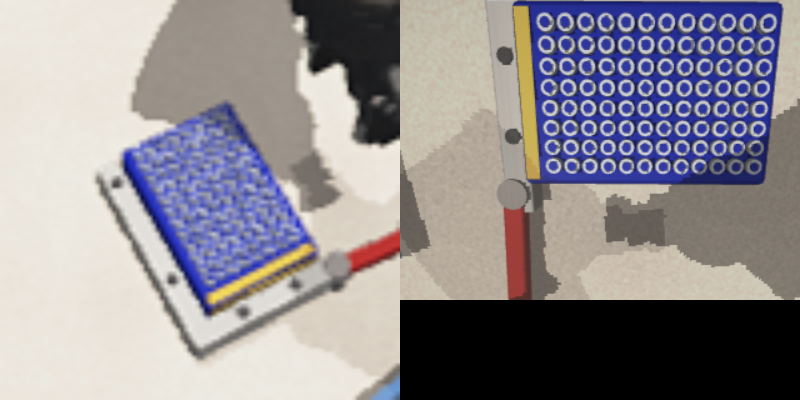

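It looks home against both rails. Now the confirming +x press.

```bash
python3 -m crank '[{"jaw":60,"x":0,"y":11,"z":50,"ax":0,"ay":0,"az":0},{"jaw":60,"x":0,"y":0,"z":38,"ax":0,"ay":0,"az":0.1},{"jaw":60,"x":0,"y":0,"z":12,"ax":0,"ay":0,"az":0},{"jaw":60,"x":14,"y":0,"z":0,"ax":0,"ay":0,"az":0},{"jaw":60,"x":11,"y":0,"z":0,"ax":0,"ay":0,"az":0},{"jaw":60,"x":5,"y":0,"z":0,"ax":0,"ay":0,"az":0},{"jaw":60,"x":3,"y":0,"z":0,"ax":0,"ay":0,"az":0},{"jaw":60,"x":1,"y":0,"z":0,"ax":0,"ay":0,"az":0},{"jaw":60,"x":1,"y":0,"z":0,"ax":0,"ay":0,"az":0},{"jaw":60,"x":0,"y":0,"z":0,"ax":0,"ay":0,"az":0}]'
python3 -m crank '[{"jaw":60,"x":1,"y":0,"z":0,"ax":0,"ay":0,"az":0},{"jaw":60,"x":0,"y":0,"z":0,"ax":0,"ay":0,"az":0}]'
python3 -m crank '[{"jaw":60,"x":1,"y":0,"z":0,"ax":0,"ay":0,"az":0},{"jaw":60,"x":0,"y":0,"z":0,"ax":0,"ay":0,"az":0}]'
```

```text
t: 21.15
eef_pos: [0.5666, 0.1785, 0.0143]
tool_rot: [0.0, 0.999, -0.038, -0.0]
contact_force: [0.4, 0.2, 0.5]
gripper_width: 0.597
t: 21.4
eef_pos: [0.5667, 0.1785, 0.0142]
tool_rot: [0.0, 0.999, -0.038, -0.001]
contact_force: [-4.0, 0.6, 3.0]
gripper_width: 0.6
t: 21.65
eef_pos: [0.5675, 0.1784, 0.0141]
tool_rot: [0.0, 0.999, -0.038, -0.001]
contact_force: [-4.8, 1.1, 3.4]
gripper_width: 0.602
```

```bash
python3 -m crank '[{"jaw":60,"x":1,"y":0,"z":0,"ax":0,"ay":0,"az":0},{"jaw":60,"x":0,"y":0,"z":0,"ax":0,"ay":0,"az":0}]'
python3 -m crank '[{"jaw":60,"x":1,"y":0,"z":0,"ax":0,"ay":0,"az":0},{"jaw":60,"x":0,"y":0,"z":0,"ax":0,"ay":0,"az":0}]'
python3 -m crank '[{"jaw":60,"x":-10,"y":0,"z":0,"ax":0,"ay":0,"az":0},{"jaw":60,"x":-30,"y":0,"z":0,"ax":0,"ay":0,"az":0},{"jaw":0,"x":0,"y":0,"z":-50,"ax":0,"ay":0,"az":0},{"jaw":0,"x":0,"y":0,"z":-40,"ax":0,"ay":0,"az":0},{"jaw":0,"x":0,"y":0,"z":0,"ax":0,"ay":0,"az":0}]'
python3 - <<'E'
from h import *
O=np.array([.6229,.183]);a=-.075;ex=np.array([np.cos(a),np.sin(a)]);ey=np.array([-ex[1],ex[0]])
rack("scene")
for n in("scene","wrist"):
    t,e,y,M,o=pose();p,d=eyes.read_camera(n);c=eyes.calibration(n);H=hsv(p)
    r=((H[...,0]<8)|(H[...,0]>172))&(H[...,1]>130);Q=cloud(c,d,r)
    Q=Q[(abs(Q[:,0]-.53)<.07)&(abs(Q[:,1]-.26)<.07)];K=Q[Q[:,2]>.05];B=Q[(Q[:,2]>.02)&(Q[:,2]<.036)]
    print(n,len(K),"knob",K.mean(0).round(4),K[:,2].max(),"bar z",np.median(B[:,2]))
    k=(K.mean(0)[:2]-O);print(" nest",ex@k,ey@k)
P=O-.0515*ex+.075*ey;print("pivot",P,"now");to((.5,.3),-4.3,.045)
E
```

```text
t: 21.9
eef_pos: [0.5675, 0.1784, 0.014]
tool_rot: [0.0, 0.999, -0.038, -0.002]
contact_force: [-8.2, 0.2, 5.9]
gripper_width: 0.597
t: 22.15
eef_pos: [0.5676, 0.1784, 0.0138]
tool_rot: [0.001, 0.999, -0.038, -0.003]
contact_force: [-10.0, -0.2, 7.5]
gripper_width: 0.601
t: 22.78
eef_pos: [0.5339, 0.1821, 0.1078]
tool_rot: [-0.002, 0.999, -0.039, 0.004]
contact_force: [0.7, -1.3, -0.1]
gripper_width: 0.002
scene rack 1272 (array([622.9, 184.3]), array([128.4,  84.9]), 85.79)
scene 28 knob [0.5073 0.2728 0.059 ] 0.06435150394141557 bar z 0.02715671547367609
 nest -0.1220047987479608 0.08091373678489908
wrist 340 knob [0.5032 0.2684 0.0614] 0.06298995583235249 bar z 0.027301632421094728
 nest -0.1257358182156386 0.07619546942478311
pivot [0.5771645  0.26164804] now
t 22.93 tcp [0.5307 0.1809 0.1037] yaw -4.44 F [-0.5 -0.1  0.4] w -0.0  -> shift [ -39.8 -116.4   58.7] az -0.14
```

The rack is seated against both rails. For the latch I'll push the knob with shut fingers from its +y side and follow the arc. I first need to check the tank's clearance and the wrist camera's offset.

Run:
```python
from h import *
t,e,y,M,o=pose();c=eyes.calibration("wrist");print("cam in tool",(M.T@(-c['R'].T@c['t']-e)).round(3),"q",np.round(o['q'],2))
for n in("top","scene"):
    c=np.load(n+"0.npz");Q=cloud(c,c['d'],c['d']>0)
    for lo,hi in((.03,.06),(.06,.09),(.09,.14)):
        S=Q[(Q[:,2]>lo)&(Q[:,2]<hi)&(Q[:,1]>.31)&(Q[:,1]<.6)&(Q[:,0]>.46)&(Q[:,0]<.8)]
        print(n,lo,len(S),S[:,:2].min(0).round(3) if len(S) else"", S[S[:,0]<.56][:,1].min().round(3) if (S[:,0]<.56).any() else "")
```

```text
cam in tool [ 0.082  0.    -0.143] q [-0.4   0.45 -0.05  1.94  0.03  0.76 -2.12]
top 0.03 3593 [0.522 0.348] 0.348
top 0.06 1703 [0.522 0.347] 0.347
top 0.09 631 [0.524 0.348] 0.348
scene 0.03 4091 [0.528 0.361] 0.361
scene 0.06 1728 [0.521 0.352] 0.352
scene 0.09 479 [0.52  0.354] 0.354
```

```bash
python3 -m crank '[{"jaw":0,"x":-10,"y":-40,"z":-5,"ax":0,"ay":0,"az":0},{"jaw":0,"x":-10,"y":-40,"z":-5,"ax":0,"ay":0,"az":0},{"jaw":0,"x":-11,"y":-40,"z":0,"ax":0,"ay":0,"az":0},{"jaw":0,"x":0,"y":0,"z":0,"ax":0,"ay":0,"az":-9},{"jaw":0,"x":0,"y":0,"z":0,"ax":0,"ay":0,"az":-9},{"jaw":0,"x":0,"y":0,"z":0,"ax":0,"ay":0,"az":-9},{"jaw":0,"x":0,"y":0,"z":0,"ax":0,"ay":0,"az":-9},{"jaw":0,"x":0,"y":0,"z":0,"ax":0,"ay":0,"az":-9},{"jaw":0,"x":0,"y":0,"z":0,"ax":0,"ay":0,"az":-9},{"jaw":0,"x":0,"y":0,"z":0,"ax":0,"ay":0,"az":-9},{"jaw":0,"x":0,"y":0,"z":0,"ax":0,"ay":0,"az":-9},{"jaw":0,"x":0,"y":0,"z":0,"ax":0,"ay":0,"az":-9}]'
python3 -m crank '[{"jaw":0,"x":0,"y":0,"z":0,"ax":0,"ay":0,"az":-6},{"jaw":0,"x":0,"y":0,"z":0,"ax":0,"ay":0,"az":0}]'
python3 -c "
from h import *
to((.509,.303),83,.048);rack('scene')"
```

```text
t: 24.42
eef_pos: [0.5085, 0.3027, 0.1125]
tool_rot: [-0.0, 0.783, 0.622, -0.001]
contact_force: [-0.0, -0.0, 0.1]
gripper_width: 0.001
t: 24.68
eef_pos: [0.5086, 0.3027, 0.1127]
tool_rot: [-0.0, 0.752, 0.659, -0.001]
contact_force: [0.7, -0.1, 0.7]
gripper_width: 0.001
t 24.68 tcp [0.5086 0.3027 0.1127] yaw 82.51 F [ 0.7 -0.1  0.7] w 0.0  -> shift [ 0.4  0.5 64.7] az -0.49
scene rack 1300 (array([623.1, 184.9]), array([128.6,  84. ]), 85.56)
```

```bash
python3 -m crank '[{"jaw":0,"x":0,"y":0,"z":40,"ax":0,"ay":0,"az":-0.5},{"jaw":0,"x":0,"y":0,"z":25,"ax":0,"ay":0,"az":0},{"jaw":0,"x":-6,"y":0,"z":0,"ax":0,"ay":0,"az":0},{"jaw":0,"x":-6,"y":0,"z":0,"ax":0,"ay":0,"az":0},{"jaw":0,"x":-7.6,"y":-1.7,"z":0,"ax":0,"ay":0,"az":-6},{"jaw":0,"x":-7.6,"y":-1.7,"z":0,"ax":0,"ay":0,"az":-6},{"jaw":0,"x":-7.6,"y":-1.7,"z":0,"ax":0,"ay":0,"az":-6},{"jaw":0,"x":-7.6,"y":-1.7,"z":0,"ax":0,"ay":0,"az":-6},{"jaw":0,"x":0,"y":0,"z":0,"ax":0,"ay":0,"az":0}]'
cat >> h.py <<'E'
O=np.array([.6229,.183]);_a=-.075;ex=np.array([np.cos(_a),np.sin(_a)]);ey=np.array([-ex[1],ex[0]]);PV=O-.0515*ex+.075*ey
def latch():
    t,e,y,M,o=pose()
    for n in("scene","top","wrist"):
        c=eyes.calibration(n);p,d=eyes.read_camera(n);H=hsv(p)
        Q=cloud(c,d,((H[...,0]<8)|(H[...,0]>172))&(H[...,1]>130));Q=Q[np.hypot(*(Q[:,:2]-PV).T)<.1]
        K=Q[Q[:,2]>.045];B=Q[(Q[:,2]>.012)&(Q[:,2]<.034)]
        for nm,S in(("knob",K),("bar",B)):
            if len(S)>5:
                k=S[:,:2].mean(0)-PV; print(n,nm,len(S),S.mean(0).round(4),"latch",round((np.arctan2(ey@k,ex@k)-np.pi+.35)%(2*np.pi),3))
    r=M.T@np.array([*(e[:2]-PV),0])*1000; print("t",t,"tcp",e.round(4),"yaw",round(np.degrees(y),1),"tcp rel pivot in tool",r.round(1),"F",np.round(o['contact_force'],1))
E
python3 -c "
from h import *
latch()"
```

```text
t: 25.85
eef_pos: [0.503, 0.2602, 0.0505]
tool_rot: [0.001, 0.595, 0.803, 0.001]
contact_force: [0.9, -0.3, 0.6]
gripper_width: 0.0
scene bar 64 [0.547  0.2549 0.0277] latch 0.644
top bar 12 [0.5609 0.2552 0.0266] latch 0.804
wrist knob 46 [0.5588 0.3546 0.0926] latch 5.332
wrist bar 1439 [0.545  0.2533 0.0278] latch 0.679
t 25.85 tcp [0.503  0.2602 0.0505] yaw 106.9 tcp rel pivot in tool [ 20.2 -71.4  -0.1] F [ 0.9 -0.3  0.6]
```

```bash
python3 -m crank '[{"jaw":0,"x":-7.6,"y":-1.7,"z":0,"ax":0,"ay":0,"az":-6},{"jaw":0,"x":-7.6,"y":-1.7,"z":0,"ax":0,"ay":0,"az":-6},{"jaw":0,"x":-7.6,"y":-1.7,"z":0,"ax":0,"ay":0,"az":-6},{"jaw":0,"x":-7.6,"y":-1.7,"z":0,"ax":0,"ay":0,"az":-6},{"jaw":0,"x":-7.6,"y":-1.7,"z":0,"ax":0,"ay":0,"az":-6},{"jaw":0,"x":-7.6,"y":-1.7,"z":0,"ax":0,"ay":0,"az":-6},{"jaw":0,"x":-7.6,"y":-1.7,"z":0,"ax":0,"ay":0,"az":-6},{"jaw":0,"x":-7.6,"y":-1.7,"z":0,"ax":0,"ay":0,"az":-6},{"jaw":0,"x":-7.6,"y":-1.7,"z":0,"ax":0,"ay":0,"az":-6},{"jaw":0,"x":-7.6,"y":-1.7,"z":0,"ax":0,"ay":0,"az":-6},{"jaw":0,"x":0,"y":0,"z":0,"ax":0,"ay":0,"az":0}]'
python3 -c "
from h import *
latch();print(pose()[4]['q']);rack('scene')"
```

```text
t: 27.38
eef_pos: [0.5414, 0.1973, 0.0493]
tool_rot: [0.0, 0.114, 0.993, 0.0]
contact_force: [-0.2, 0.5, -0.6]
gripper_width: -0.0
scene knob 30 [0.5624 0.1942 0.0583] latch 1.78
scene bar 83 [0.5693 0.2221 0.0265] latch 1.799
wrist bar 1958 [0.5652 0.2296 0.0258] latch 1.637
t 27.375 tcp [0.5414 0.1973 0.0493] yaw 166.9 tcp rel pivot in tool [ 20.2 -70.7  -0. ] F [-0.2  0.5 -0.6]
[ 0.09250748  0.66702727 -0.73626932  1.89378563  0.60614844  0.8171799
  0.37449278]
scene rack 1292 (array([622.7, 184.8]), array([128.2,  86.1]), 85.56)
```

```bash
python3 -m crank '[{"jaw":0,"x":-3.8,"y":-1,"z":0,"ax":0,"ay":0,"az":-3},{"jaw":0,"x":-3.8,"y":-1,"z":0,"ax":0,"ay":0,"az":-3},{"jaw":0,"x":-1.5,"y":0,"z":0,"ax":0,"ay":0,"az":-1},{"jaw":0,"x":-1,"y":0,"z":0,"ax":0,"ay":0,"az":-1},{"jaw":0,"x":0,"y":0,"z":0,"ax":0,"ay":0,"az":0}]'
python3 -m crank '[{"jaw":0,"x":-1,"y":0,"z":0,"ax":0,"ay":0,"az":0},{"jaw":0,"x":-1,"y":0,"z":0,"ax":0,"ay":0,"az":0},{"jaw":0,"x":0,"y":0,"z":0,"ax":0,"ay":0,"az":0}]'
python3 -c "
from h import *
latch()"
```

```text
t: 28.2
eef_pos: [0.5504, 0.1937, 0.0493]
tool_rot: [-0.0, 0.043, 0.999, -0.0]
contact_force: [-0.6, 0.3, 0.4]
gripper_width: 0.001
t: 28.58
eef_pos: [0.5526, 0.1935, 0.0493]
tool_rot: [0.0, 0.043, 0.999, -0.0]
contact_force: [-0.8, 0.3, 0.1]
gripper_width: -0.0
scene knob 29 [0.5739 0.1927 0.0574] latch 1.948
scene bar 70 [0.5748 0.2231 0.0276] latch 1.934
wrist bar 2053 [0.5699 0.227  0.0257] latch 1.788
t 28.575 tcp [0.5526 0.1935 0.0493] yaw 175.1 tcp rel pivot in tool [ 18.7 -70.   -0. ] F [-0.8  0.3  0.1]
```

No clear stop force yet, so I'll press on in small steps.

```bash
python3 -m crank '[{"jaw":0,"x":-1,"y":0,"z":0,"ax":0,"ay":0,"az":0},{"jaw":0,"x":-1,"y":0,"z":0,"ax":0,"ay":0,"az":0},{"jaw":0,"x":0,"y":0,"z":0,"ax":0,"ay":0,"az":0}]'
python3 -m crank '[{"jaw":0,"x":-1,"y":0,"z":0,"ax":0,"ay":0,"az":0},{"jaw":0,"x":0,"y":0,"z":0,"ax":0,"ay":0,"az":0}]'
python3 -m crank '[{"jaw":0,"x":-1,"y":0,"z":0,"ax":0,"ay":0,"az":0},{"jaw":0,"x":0,"y":0,"z":0,"ax":0,"ay":0,"az":0}]'
```

```text
t: 29.1
eef_pos: [0.5529, 0.1936, 0.0492]
tool_rot: [-0.001, 0.043, 0.999, -0.0]
contact_force: [-6.0, -0.7, 3.0]
gripper_width: -0.0
t: 29.35
eef_pos: [0.553, 0.1936, 0.0491]
tool_rot: [-0.002, 0.042, 0.999, -0.001]
contact_force: [-7.5, -0.3, 5.4]
gripper_width: 0.001
t: 29.6
eef_pos: [0.5531, 0.1936, 0.049]
tool_rot: [-0.003, 0.042, 0.999, -0.001]
contact_force: [-11.8, -0.9, 7.1]
gripper_width: 0.0
```

The latch is on its stop. I'll back off, lift and retreat toward the robot, then do the final check.

```bash
python3 -m crank '[{"jaw":0,"x":6,"y":0,"z":0,"ax":0,"ay":0,"az":0},{"jaw":0,"x":25,"y":0,"z":0,"ax":0,"ay":0,"az":0},{"jaw":0,"x":0,"y":0,"z":-50,"ax":0,"ay":0,"az":0},{"jaw":0,"x":0,"y":0,"z":-60,"ax":0,"ay":0,"az":0},{"jaw":0,"x":0,"y":40,"z":-40,"ax":0,"ay":0,"az":0},{"jaw":0,"x":0,"y":60,"z":0,"ax":0,"ay":0,"az":0},{"jaw":0,"x":0,"y":60,"z":0,"ax":0,"ay":0,"az":0},{"jaw":0,"x":0,"y":60,"z":0,"ax":0,"ay":0,"az":0},{"jaw":0,"x":0,"y":0,"z":0,"ax":0,"ay":0,"az":0}]'
python3 - <<'E'
from h import *
latch()
p,_,_=rack("top");q,_,_=rack("scene");cv2.imwrite("pics/topend.png",p[:,:,::-1])
o=np.zeros((600,800,3),np.uint8);o[:400,:400]=cv2.resize(p[140:230,215:305],(400,400),interpolation=2);o[:400,400:]=cv2.resize(q[220:320,290:390],(400,400),interpolation=2)
o[400:,:320]=cv2.resize(p,(320,200));o[400:,400:720]=cv2.resize(q,(320,200))
cv2.imwrite("pics/c7.png",o[:,:,::-1])
E
```

```text
t: 30.72
eef_pos: [0.542, 0.4216, 0.1996]
tool_rot: [-0.0, 0.039, 0.999, 0.002]
contact_force: [-0.2, -0.6, -0.7]
gripper_width: -0.001
scene knob 30 [0.5739 0.1921 0.0576] latch 1.949
scene bar 69 [0.575  0.222  0.0277] latch 1.941
top knob 17 [0.5724 0.1884 0.0631] latch 1.93
top bar 66 [0.5748 0.2188 0.0274] latch 1.941
wrist knob 170 [0.5693 0.1888 0.0623] latch 1.888
wrist bar 750 [0.5698 0.2199 0.0271] latch 1.822
t 30.725 tcp [0.542  0.4216 0.1996] yaw 175.5 tcp rel pivot in tool [ 47.7 156.7   0.8] F [-0.2 -0.6 -0.7]
top rack 932 (array([623.3, 181.2]), array([126.1,  84.7]), 85.24)
scene rack 1299 (array([623.2, 185.1]), array([128. ,  84.3]), 86.25)
```

View pics/c7.png

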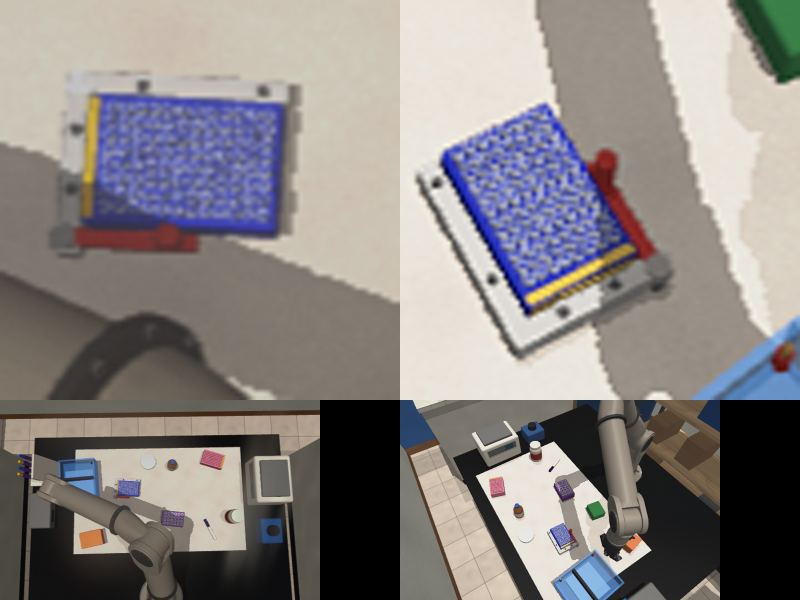

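The final picture shows the rack flush in the corner and the red arm shut along its front, with the bystanders where they were. The hand is free at z = 0.20.

```bash
python3 -c "
from station import ticket
print(ticket.hand_in())"
```

```text
the job is handed in; nothing more can be done
None
```

The blue rack is home against both rails with the red latch shut across its front, and I handed the job in at about 31 s. I slid the rack flat along the bench with two fingertips: along +y, sideways onto the back rail, home to the end rail, then one confirming press on its front. After that I swung the latch shut by its knob and backed the arm off.

- **Rack seating:** on both rails the tool stopped moving while the force rose to about 10 N. The last rack centre was (0.623, 0.181) from the top camera and (0.623, 0.185) from the scene camera. I estimated the nest origin at (0.623, 0.183), so both are within about 2 mm. The rack's yaw matches the nest's to about 0.5°.
- **Latch:** it stopped with the force rising to about 12 N. The scene and top cameras read 1.93–1.95 rad against 1.92 for shut.
- **Disagreement:** the wrist camera read the latch lower, 1.82–1.89 rad. I put that down to its partial view of the bar and trusted the stop and the other two cameras.
- **Other things:** everything else looks unmoved in the last picture, though I did not measure those positions. I meant to retreat toward the robot, but the arm moved along +y instead. It finished 0.20 m up, above the gel tank, with only noise on the force reading.

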